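Find the soft machine mount and push its tag down

ROBOT

A 6-joint arm with a two-finger parallel gripper is mounted at the origin on the work surface. World frame = base frame: x ahead of the robot, y to its left, z up, the work surface at z = 0. Lengths are in m, angles in degrees, forces in N, time in s.
With the tool pointing down it reaches from about 0.35 to 0.975 m from the base axis. Payload 17.4 kg.
Tool frame: the origin (TCP) lies at the very end of the fingers, on their centre line; the grasp point (between the pads) lies 19 mm behind it (env.hold_point_z is the distance from the TCP to the grasp point, in m); z points along the fingers, y is the line along which they close (so a half turn about z gives the same grasp; the last joint's range is limited). The gripper opens to 85 mm and grips with 20 to 120 N. Pads are 22 mm wide; open, the fingers measure 114 mm over their backs; the gripper's body (76 mm by 85 mm) begins 54 mm behind the grasp point. The pads swing forward as they close: fully open they stand 13 mm farther back than shut.
Start: joints at [-71.379, 6.646, 82.598, -0, 90.757, -2.166], TCP at [0.24, -0.631, 0.231] pointing down, gripper open.
Joint ranges: [-162.19, 162.19], [-47.58, 125.68], [4.15, 143.07], [-65.23, 245.23], [0.69, 171.88], [-170.13, 170.13]. Speed limits (degrees/s): [108.29, 108.29, 127.2, 180, 180, 180].

INTERFACE

Orientations are given as [roll, pitch, yaw] about the fixed x, y, z axes, in that order (R = Rz(yaw) Ry(pitch) Rx(roll)).
In Python, from station import telemetry, camera, camera_model, env gives the robot as it stands.
- The arm moves only by the tool arm_command, never from a script. Its argument "targets" is a list of rows, each a list of 3 entries, a list of its own where there are three numbers: the shift along the tool's x, y, z in mm, then the turn, a rotation vector about the tool's x, y, z in degrees, then the closure in counts, from 0 (fully open) to 255 (shut). In form: [[[tx, ty, tz], [ax, ay, az], fingers], ...]. A call has 1 to 20 rows; each row shifts and turns the commanded pose from where the row before left it, along the tool's axes as they then stand; what a row does not reach is not made up. A row lasts 1/12 s, in which the tool goes at most 41.7 mm and 7.16 degrees, less where a joint would pass 70% of its speed; a pose out of reach is approached as far as the arm can. A call with a gripper value outside its range is refused whole. The fingers move at their own pace and stop on an object; "grip_force" is the grip in N (left out, the last holds). Time passes only in rows, so rows that do not move let the fingers close. It gives the time, the measured TCP pose, the force, the opening and the grip force at its end, in the units of the state.
- telemetry.state(): the state, without advancing time (a new reading comes with each control period).
- camera(name): name is "scene" or "top"; returns the picture (384x512x3 uint8, red, green, blue); there is no depth.
- camera_model(name): a dict with "camera_matrix" (3x3 intrinsics, pixels), "origin" and "attitude" of the camera in the world. Camera axes: x right, y down, z forward; pixel columns grow to the right and rows downward; lengths in m; the calibration is good to about 2 mm. A picture is of the moment at which its call begins. camera_model takes no time and is no camera call.
- env.close_job(): hands the job in; it is judged then, once.
The state is a dict: "clock": time; "joint_pos": joint angles; "joint_velocities": joint speeds; "joint_efforts": joint torques, N m; "position": TCP position; "eef_rot": TCP orientation; "force": force on the tool from outside, world axes, zero at the start; "ft_torque": the same for the moment, N m; "grip_width": finger opening in m; "grip_force": force on a finger pad.
Only numpy, scipy, OpenCV 4.12 (cv2) and the standard library are available. Lean on these libraries where they do the work, as an engineer would, in place of code of your own. Each camera call takes 0.05 s, during which the arm holds its last target. There are 200 camera calls.

TASK

The three spring mounts on the bench are to go under the bench grinder, and one has a weak spring. With the fingertips press the three round pads one after the other, from the robot's left to its right, each about half way down and letting each come back up, to feel which is the softest; then push the tag on that mount's base plate fully down, leave the other tags up and move clear. Grasp, pull up or carry nothing, and leave the loose things on the bench where they are.

Things in the scene. Friction and masses are not known exactly. Their poses are not given: they have to be found in the camera images.
- mount_k: Grey base plate, 180 x 84 x 10 mm, bolted to the bench, that carries pad_k and tag_k; origin at the centre of its underside, x along its length. The pad is centred 40 mm towards -x, the tag 60 mm towards +x. The three mounts look the same; which is soft changes place from time to time and must be felt
- pad_k_top (a point): Centre of the top of a round spring pad: steel with a black rubber face, 60 mm across, 26 mm tall, on a bare coil spring; top 60 mm above the bench when free. It moves straight down only and springs back. After a first 1 N the springs take between 0.3 and 2 N per mm; the softest has less than half the rate of the next
- pad_k (a joint): How far pad_k is pressed down: 0 free, 0.012 m (12 mm) at its stop. Half way down takes between 3 and 12 N, the stop up to 23 N
- tag_k_top (a point): Centre of the top of the tag on the same base plate as pad_k: a T-shaped aluminium tag whose flat top, 26 mm along the plate by 40 mm across, is 58 mm above the bench when up. It stands in a dark steel guide block (top 34 mm above the bench)
- tag_k (a joint): How far tag_k is pushed down: 0 up, as at the start; negative if pulled up. On the softest mount a tag goes 0.015 m (15 mm) down to its stop; on the other two it is blocked after 5 mm, so a wrong guess shows and stays. It moves straight down against about 4 N of friction and stays where it is left
- mount_m: Grey base plate, 180 x 84 x 10 mm, bolted to the bench, that carries pad_m and tag_m; origin at the centre of its underside, x along its length. The pad is centred 40 mm towards -x, the tag 60 mm towards +x. The three mounts look the same; which is soft changes place from time to time and must be felt
- pad_m_top (a point): Centre of the top of a round spring pad: steel with a black rubber face, 60 mm across, 26 mm tall, on a bare coil spring; top 60 mm above the bench when free. It moves straight down only and springs back. After a first 1 N the springs take between 0.3 and 2 N per mm; the softest has less than half the rate of the next
- pad_m (a joint): How far pad_m is pressed down: 0 free, 0.012 m (12 mm) at its stop. Half way down takes between 3 and 12 N, the stop up to 23 N
- tag_m_top (a point): Centre of the top of the tag on the same base plate as pad_m: a T-shaped aluminium tag whose flat top, 26 mm along the plate by 40 mm across, is 58 mm above the bench when up. It stands in a dark steel guide block (top 34 mm above the bench)
- tag_m (a joint): How far tag_m is pushed down: 0 up, as at the start; negative if pulled up. On the softest mount a tag goes 0.015 m (15 mm) down to its stop; on the other two it is blocked after 5 mm, so a wrong guess shows and stays. It moves straight down against about 4 N of friction and stays where it is left
- mount_t: Grey base plate, 180 x 84 x 10 mm, bolted to the bench, that carries pad_t and tag_t; origin at the centre of its underside, x along its length. The pad is centred 40 mm towards -x, the tag 60 mm towards +x. The three mounts look the same; which is soft changes place from time to time and must be felt
- pad_t_top (a point): Centre of the top of a round spring pad: steel with a black rubber face, 60 mm across, 26 mm tall, on a bare coil spring; top 60 mm above the bench when free. It moves straight down only and springs back. After a first 1 N the springs take between 0.3 and 2 N per mm; the softest has less than half the rate of the next
- pad_t (a joint): How far pad_t is pressed down: 0 free, 0.012 m (12 mm) at its stop. Half way down takes between 3 and 12 N, the stop up to 23 N
- tag_t_top (a point): Centre of the top of the tag on the same base plate as pad_t: a T-shaped aluminium tag whose flat top, 26 mm along the plate by 40 mm across, is 58 mm above the bench when up. It stands in a dark steel guide block (top 34 mm above the bench)
- tag_t (a joint): How far tag_t is pushed down: 0 up, as at the start; negative if pulled up. On the softest mount a tag goes 0.015 m (15 mm) down to its stop; on the other two it is blocked after 5 mm, so a wrong guess shows and stays. It moves straight down against about 4 N of friction and stays where it is left
- tin: Round metal tin with a paper label, 72 mm across, 75 mm tall, loose bystander; origin at the centre of its underside
- bolt: Large steel bolt, 70 mm long, standing on its 34 mm head, loose bystander; origin at the centre of its underside
- brush: Brush about 0.2 m long lying on the bench, loose bystander; origin under its middle, handle towards its -x
- pipe: Pipe offcut standing on end, 48 mm across, 70 mm tall, loose bystander; origin at the centre of its underside

How it is judged:
By the outcome, as a careful person would: the job done as asked, in the order asked, and still so for the second after the job is handed in, with the robot touching nothing.
It also fails if it takes over 48 s, if anything falls off the work surface, if the arm or the gripper's body presses on something with over 40 N, if the wrist force passes 120 N, or if a joint passes its speed limit or range.

## Working session

There is one attempt and no reset: what is moved stays moved. The work goes in short steps, Python scripts to look and compute and a tool call to move; the robot and the scene stay as the last step left them, time stands still between calls to the robot, and variables do not carry over. Pictures are saved under pics/ and viewed, at most 10 in all, crops included, and the job is handed in when it is done.

Besides the shell and the picture viewer there is one more tool, called as name(argument=value, ...), one argument or row to a line, values as JSON. arm_command: Moves the arm, as the interface text tells. Its arguments: {"type":"object","properties":{"targets":{"type":"array","items":{"type":"array"}},"grip_force":{"type":"number"}},"required":["targets"]}

```bash
mkdir -p pics; ls; python3 - <<'E'
from station import telemetry,camera,camera_model,env
import cv2
for n in("scene","top"):
    cv2.imwrite(f"pics/{n}0.png",cv2.cvtColor(camera(n),cv2.COLOR_RGB2BGR)); print(camera_model(n))
print(telemetry.state())
E
```

```text
pics
{'camera_matrix': array([[369.97505689,   0.        , 253.80698062],
       [  0.        , 369.97505689, 192.02182279],
       [  0.        ,   0.        ,   1.        ]]), 'origin': array([ 1.35345336, -0.38760639,  0.70663792]), 'attitude': array([-128.29696942,   -0.82676857,   63.28865757])}
{'camera_matrix': array([[437.93303323,   0.        , 251.81155037],
       [  0.        , 437.93303323, 185.06904633],
       [  0.        ,   0.        ,   1.        ]]), 'origin': array([ 0.37362335, -0.01656083,  1.1954076 ]), 'attitude': array([-168.35097261,    0.27690794,  -89.46061309])}
{'clock': 0.1, 'joint_pos': array([-7.13780518e+01,  6.67360215e+00,  8.26307065e+01, -1.36464221e-03,
        9.07544744e+01, -2.16730670e+00]), 'joint_velocities': array([ 0.06612612, -0.17899421, -0.06380955, -0.06729072, -0.09745819,
       -0.06041129]), 'joint_efforts': array([ 2.18418187e-03, -7.33666921e+01, -6.33789039e+01, -6.32053479e-05,
        5.20567832e-03,  1.82473684e-05]), 'position': array([ 0.2394994 , -0.63092228,  0.23062293]), 'eef_rot': array([-1.79941207e+02, -8.59468755e-04,  2.07892372e+01]), 'force': array([ 0.0981862 ,  0.27459722, -0.28763437]), 'ft_torque': array([-0.01898782,  0.00204829, -0.02401025]), 'grip_force': 0.0, 'grip_width': 0.08562270214670435}
```

View pics/top0.png

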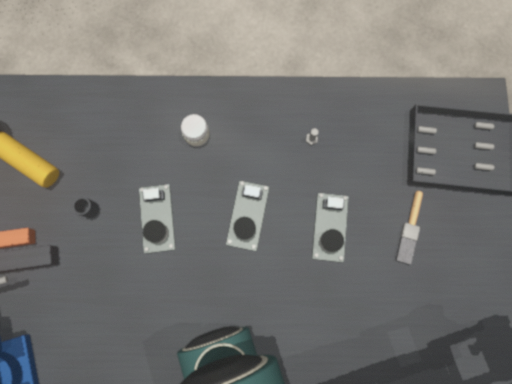

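View pics/scene0.png

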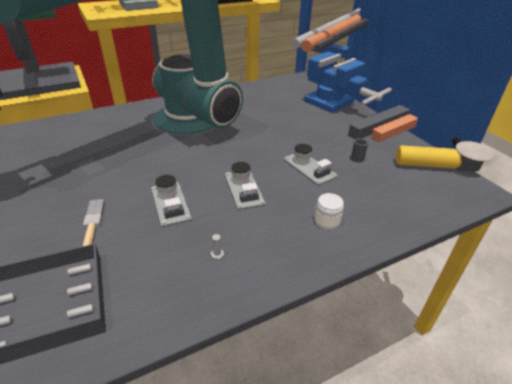

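The top view shows pads at about (155,231), (245,229) and (332,240), with tags at (152,194), (252,190) and (335,202). The robot's left is at the image's left. The scene view agrees: three plates, with pads nearer the base.

```bash
cat > h.py <<'E'
import numpy as np
from scipy.spatial.transform import Rotation as R
from station import camera_model
def ray(cam,uv,z):
    m=camera_model(cam); d=R.from_euler('xyz',m['attitude'],degrees=True).as_matrix()@np.linalg.inv(m['camera_matrix'])@[*uv,1]
    o=m['origin']; return o+d*(z-o[2])/d[2]
def proj(cam,p):
    m=camera_model(cam); c=R.from_euler('xyz',m['attitude'],degrees=True).as_matrix().T@(np.array(p)-m['origin'])
    q=m['camera_matrix']@c; return q[:2]/q[2]
E
python3 - <<'E'
import cv2,numpy as np
from h import *
im=cv2.imread('pics/top0.png'); g=cv2.cvtColor(im,cv2.COLOR_BGR2GRAY)
sc=cv2.imread('pics/scene0.png')
S=cv2.resize(sc[130:240,130:350],None,fx=3.5,fy=3.5,interpolation=cv2.INTER_CUBIC)
for P,T in (((155,231),(152,194)),((245,229),(252,190)),((332,240),(335,202))):
    def cen(c,f,r):
        y0,x0=c[1]-r,c[0]-r; m=f(g[y0:c[1]+r+1,x0:c[0]+r+1]).astype(np.uint8)
        n,l,s,ce=cv2.connectedComponentsWithStats(m); k=1+np.argmax(s[1:,4]); return ce[k]+[x0,y0],s[k]
    p,sp=cen(P,lambda a:a<45,16); t,st=cen(T,lambda a:a>200,14)
    pw,tw=ray('top',p,.06),ray('top',t,.058); d=tw-pw
    print(p,sp[2:],t,st[2:],pw.round(4),tw.round(4),'dist',np.hypot(*d[:2]).round(4),'ang',np.degrees(np.arctan2(d[1],d[0])).round(1))
    for w in(pw,tw):
        u=proj('scene',w); cv2.circle(S,tuple(int(round(v)) for v in (u-[130,130])*3.5+1.2),3,(0,0,255),-1)
T=cv2.resize(im[170:270,130:360],None,fx=3.4,fy=3.4,interpolation=cv2.INTER_CUBIC)
S=S[:,:770];T=T[:,:770]
w=max(S.shape[1],T.shape[1])
cv2.imwrite('pics/c1.png',cv2.resize(np.vstack([cv2.copyMakeBorder(a,0,0,0,w-a.shape[1],0) for a in(S,T)]),None,fx=.82,fy=.82))
E
```

```text
Traceback (most recent call last):
ValueError: attempt to get argmax of an empty sequence
```

```bash
cat > m.py <<'E'
import cv2,numpy as np
from h import *
im=cv2.imread('pics/top0.png'); g=cv2.cvtColor(im,cv2.COLOR_BGR2GRAY).astype(int)
sc=cv2.imread('pics/scene0.png')
S=cv2.resize(sc[130:240,130:350],None,fx=3.4,fy=3.4,interpolation=cv2.INTER_CUBIC)
for P,T in (((155,231),(152,194)),((245,229),(252,190)),((332,240),(335,202))):
    def cen(c,f,r):
        y0,x0=c[1]-r,c[0]-r; a=g[y0:c[1]+r+1,x0:c[0]+r+1]; m=f(a).astype(np.uint8)
        n,l,s,ce=cv2.connectedComponentsWithStats(m); k=1+np.argmax(s[1:,4]); return ce[k]+[x0,y0],s[k]
    p,sp=cen(P,lambda a:a<a.min()+20,13); t,st=cen(T,lambda a:a>a.max()-35,11)
    pw,tw=ray('top',p,.06),ray('top',t,.058); d=tw-pw
    print(p,sp[2:],t,st[2:],pw.round(4),tw.round(4),'dist',np.hypot(*d[:2]).round(4),'ang',np.degrees(np.arctan2(d[1],d[0])).round(1))
    for w in(pw,tw):
        u=proj('scene',w); cv2.circle(S,tuple(int(round(v)) for v in (u-[130,130])*3.4+1.2),3,(0,0,255),-1)
T=cv2.resize(im[180:260,130:350],None,fx=3.4,fy=3.4,interpolation=cv2.INTER_CUBIC)
A=np.vstack([S,T])
cv2.imwrite('pics/c1.png',A[:600]if A.shape[0]<=600 else cv2.resize(A,None,fx=.9,fy=.9))
E
python3 m.py
```

```text
[154.1260274  231.06849315] [ 23  21 365] [150.         192.73972603] [ 17  11 146] [0.4837 0.2434 0.06  ] [0.5851 0.2603 0.058 ] dist 0.1028 ang 9.5
[244.17816092 227.97126437] [ 21  21 348] [251.69014085 190.01408451] [ 16  12 142] [0.4938 0.0099 0.06  ] [ 0.5947 -0.0087  0.058 ] dist 0.1026 ang -10.4
[331.64150943 240.36927224] [ 22  22 371] [334.95918367 201.59863946] [ 15  12 147] [ 0.4638 -0.216   0.06  ] [ 0.5655 -0.2279  0.058 ] dist 0.1024 ang -6.6
```

View pics/c1.png

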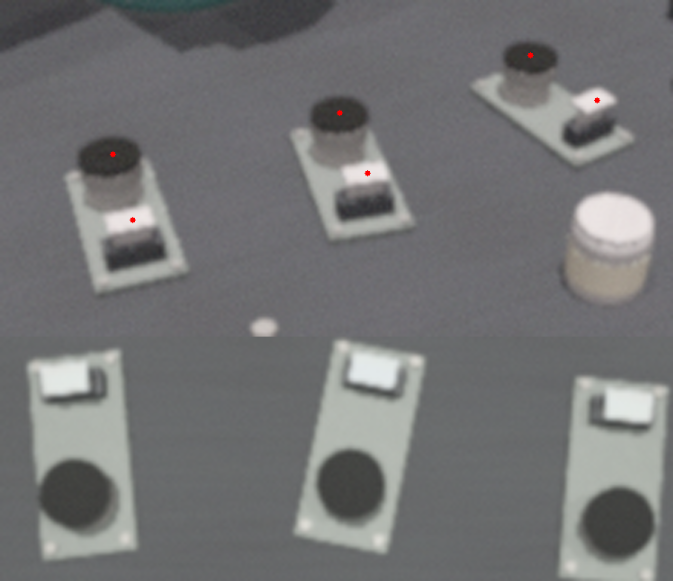

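The projected points fall on the pad tops and tags in both views. The pad-to-tag distances come out at 0.103 m against a nominal 0.100 m, so the positions are good enough. I'll turn the tool to yaw 0, shut the fingers and travel to the left pad.

arm_command(
  targets=[
    [[10,-5,0],[0,0,6.9],255],
    [[15,-10,0],[0,0,6.9],255],
    [[15,-10,0],[0,0,6.9],255],
    [[28,-20,0],[0,0,0],255],
    [[28,-20,0],[0,0,0],255],
    [[28,-20,0],[0,0,0],255],
    [[28,-20,0],[0,0,0],255],
    [[28,-20,0],[0,0,0],255],
    [[20,-30,0],[0,0,0],255],
    [[15,-35,0],[0,0,0],255],
    [[0,-35,0],[0,0,0],255],
    [[0,-35,0],[0,0,0],255],
    [[0,-35,0],[0,0,0],255],
    [[0,-35,0],[0,0,0],255],
    [[0,-35,0],[0,0,0],255],
    [[0,-35,0],[0,0,0],255],
    [[0,-35,0],[0,0,0],255],
    [[0,-35,0],[0,0,0],255],
    [[0,-25,0],[0,0,0],255],
    [[0,0,0],[0,0,0],255],
  ],
)

```text
clock: 1.77
position: [0.4471, -0.1241, 0.2314]
eef_rot: [-180.0, -0.0, 0.3]
force: [-0.6, 0.0, -0.4]
grip_width: -0.0003
grip_force: 0.0
```

arm_command(
  targets=[
    [[3,-30,0],[0,0,0],255],
    [[3,-30,0],[0,0,0],255],
    [[3,-30,0],[0,0,0],255],
    [[3,-30,0],[0,0,0],255],
    [[3,-30,0],[0,0,0],255],
    [[3,-30,10],[0,0,0],255],
    [[3,-30,10],[0,0,0],255],
    [[3,-30,10],[0,0,0],255],
    [[3,-30,10],[0,0,0],255],
    [[3,-30,10],[0,0,0],255],
    [[3,-30,20],[0,0,0],255],
    [[3,-25,20],[0,0,0],255],
    [[0,-12,20],[0,0,0],255],
    [[0,0,20],[0,0,0],255],
    [[0,0,10],[0,0,0],255],
    [[0,0,6],[0,0,0],255],
    [[0,0,0],[0,0,0],255],
    [[0,0,0],[0,0,0],255],
    [[0,0,0],[0,0,0],255],
  ],
)

```text
clock: 3.35
position: [0.4833, 0.2393, 0.0867]
eef_rot: [-180.0, -0.1, 0.0]
force: [0.4, -0.4, -0.6]
grip_width: -0.0002
grip_force: 0.0
```

```bash
python3 - <<'E'
from station import *
from station import telemetry,camera
import cv2,numpy as np
print(telemetry.state()['position'],telemetry.state()['force'])
a=camera('scene')[60:190,200:400];b=camera('top')[170:270,90:260]
f=lambda x:cv2.resize(cv2.cvtColor(x,cv2.COLOR_RGB2BGR),(400,300),interpolation=cv2.INTER_CUBIC)
cv2.imwrite('pics/a.png',np.hstack([f(a),f(b)]))
E
```

```text
[0.48333804 0.23928757 0.08665434] [ 0.43257342 -0.41086126 -0.57935038]
```

View pics/a.png

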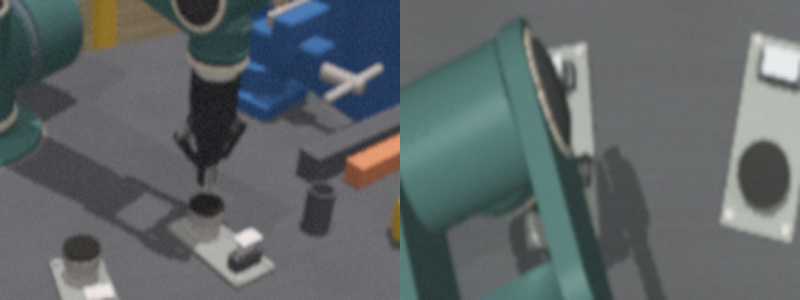

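The shut fingertips are centred above the left pad, with nothing else near. I'll press now.

arm_command(
  targets=[
    [[0,-4,10],[0,0,0],255],
    [[0,0,9],[0,0,0],255],
    [[0,0,4],[0,0,0],255],
    [[0,0,0],[0,0,0],255],
    [[0,0,0],[0,0,0],255],
    [[0,0,0],[0,0,0],255],
  ],
)

```text
clock: 3.95
position: [0.4827, 0.2436, 0.0624]
eef_rot: [-180.0, 0.0, 0.1]
force: [-0.1, -0.3, 0.4]
grip_width: -0.0002
grip_force: 0.0
```

arm_command(
  targets=[
    [[0,0,2],[0,0,0],255],
    [[0,0,2],[0,0,0],255],
    [[0,0,1.5],[0,0,0],255],
    [[0,0,0],[0,0,0],255],
    [[0,0,0],[0,0,0],255],
    [[0,0,0],[0,0,0],255],
  ],
)

```text
clock: 4.45
position: [0.4829, 0.2436, 0.0571]
eef_rot: [-180.0, -0.0, 0.1]
force: [1.7, 0.5, 3.3]
grip_width: -0.0001
grip_force: 1.8
```

arm_command(
  targets=[
    [[0,0,1.5],[0,0,0],255],
    [[0,0,1.5],[0,0,0],255],
    [[0,0,0],[0,0,0],255],
    [[0,0,0],[0,0,0],255],
    [[0,0,0],[0,0,0],255],
    [[0,0,0],[0,0,0],255],
  ],
)

```text
clock: 4.95
position: [0.4829, 0.2436, 0.0541]
eef_rot: [-180.0, -0.0, 0.1]
force: [1.4, -0.3, 6.1]
grip_width: -0.0002
grip_force: 3.2
```

arm_command(
  targets=[
    [[0,0,0],[0,0,0],255],
  ],
)

```text
clock: 5.03
position: [0.4829, 0.2436, 0.0541]
eef_rot: [-180.0, -0.0, 0.1]
force: [1.1, 1.0, 6.1]
grip_width: -0.0
grip_force: 3.2
```

Left pad: 6.1 N at about 6 mm. Next the middle pad.

arm_command(
  targets=[
    [[0,0,-6],[0,0,0],255],
    [[0,0,-12],[0,0,0],255],
    [[0,0,-16],[0,0,0],255],
    [[1,10,0],[0,0,0],255],
    [[1,25,0],[0,0,0],255],
    [[1,30,0],[0,0,0],255],
    [[1,30,0],[0,0,0],255],
    [[1,30,0],[0,0,0],255],
    [[1,30,0],[0,0,0],255],
    [[1,30,0],[0,0,0],255],
    [[1,25,0],[0,0,0],255],
    [[1,16,0],[0,0,0],255],
    [[2,8,0],[0,0,0],255],
    [[0,0,10],[0,0,0],255],
    [[0,0,12],[0,0,0],255],
    [[0,0,4],[0,0,0],255],
    [[0,0,0],[0,0,0],255],
    [[0,0,0],[0,0,0],255],
    [[0,0,0],[0,0,0],255],
  ],
)

```text
clock: 6.62
position: [0.4941, 0.0102, 0.0619]
eef_rot: [-180.0, 0.0, 0.1]
force: [-0.3, 0.0, 0.1]
grip_width: -0.0001
grip_force: 0.0
```

arm_command(
  targets=[
    [[0,0,2],[0,0,0],255],
    [[0,0,1.5],[0,0,0],255],
    [[0,0,1.5],[0,0,0],255],
    [[0,0,1.5],[0,0,0],255],
    [[0,0,1.4],[0,0,0],255],
    [[0,0,0],[0,0,0],255],
    [[0,0,0],[0,0,0],255],
    [[0,0,0],[0,0,0],255],
    [[0,0,0],[0,0,0],255],
  ],
)

```text
clock: 7.37
position: [0.4941, 0.0096, 0.0541]
eef_rot: [-180.0, -0.0, 0.1]
force: [0.7, 2.8, 2.9]
grip_width: -0.0
grip_force: 1.7
```

arm_command(
  targets=[
    [[0,0,0],[0,0,0],255],
  ],
)

```text
clock: 7.45
position: [0.4941, 0.0096, 0.054]
eef_rot: [-180.0, -0.0, 0.1]
force: [1.2, 2.7, 2.7]
grip_width: -0.0003
grip_force: 1.7
```

Middle pad: about 2.8 N, clearly softer. Now the right pad.

arm_command(
  targets=[
    [[0,0,-6],[0,0,0],255],
    [[0,0,-12],[0,0,0],255],
    [[0,0,-18],[0,0,0],255],
    [[-3,10,0],[0,0,0],255],
    [[-3,25,0],[0,0,0],255],
    [[-3,30,0],[0,0,0],255],
    [[-3,30,0],[0,0,0],255],
    [[-3,30,0],[0,0,0],255],
    [[-3,30,0],[0,0,0],255],
    [[-3,30,0],[0,0,0],255],
    [[-3,22,0],[0,0,0],255],
    [[-3,13,0],[0,0,0],255],
    [[-3,6,0],[0,0,0],255],
    [[0,0,10],[0,0,0],255],
    [[0,0,13],[0,0,0],255],
    [[0,0,5],[0,0,0],255],
    [[0,0,0],[0,0,0],255],
    [[0,0,0],[0,0,0],255],
    [[0,0,0],[0,0,0],255],
  ],
)

```text
clock: 9.03
position: [0.4646, -0.216, 0.062]
eef_rot: [-180.0, 0.0, 0.1]
force: [0.9, 0.4, 0.0]
grip_width: -0.0004
grip_force: 0.0
```

arm_command(
  targets=[
    [[0,0,2],[0,0,0],255],
    [[0,0,1.5],[0,0,0],255],
    [[0,0,1.5],[0,0,0],255],
    [[0,0,1.5],[0,0,0],255],
    [[0,0,1.4],[0,0,0],255],
    [[0,0,0],[0,0,0],255],
    [[0,0,0],[0,0,0],255],
    [[0,0,0],[0,0,0],255],
    [[0,0,0],[0,0,0],255],
  ],
)

```text
clock: 9.78
position: [0.4648, -0.2165, 0.0549]
eef_rot: [180.0, -0.1, 0.1]
force: [-1.8, 3.0, 9.8]
grip_width: 0.0001
grip_force: 5.1
```

arm_command(
  targets=[
    [[0,0,0],[0,0,0],255],
  ],
)

```text
clock: 9.87
position: [0.4648, -0.2164, 0.0549]
eef_rot: [-180.0, -0.1, 0.1]
force: [-0.8, 3.8, 9.8]
grip_width: 0.0002
grip_force: 5.1
```

Right pad: 9.8 N at 5 mm. I'll press it 1 mm further to half way, release it and move over the middle tag.

arm_command(
  targets=[
    [[0,0,1],[0,0,0],255],
    [[0,0,0],[0,0,0],255],
    [[0,0,0],[0,0,0],255],
    [[0,0,-7],[0,0,0],255],
    [[0,0,-12],[0,0,0],255],
    [[0,0,-19],[0,0,0],255],
    [[5,-8,0],[0,0,0],255],
    [[14,-24,0],[0,0,0],255],
    [[19,-30,0],[0,0,0],255],
    [[19,-30,0],[0,0,0],255],
    [[19,-30,0],[0,0,0],255],
    [[19,-30,0],[0,0,0],255],
    [[17,-30,0],[0,0,0],255],
    [[12,-18,0],[0,0,0],255],
    [[4,-8,0],[0,0,0],255],
    [[0,0,10],[0,0,0],255],
    [[0,0,6],[0,0,0],255],
    [[0,0,0],[0,0,0],255],
    [[0,0,0],[0,0,0],255],
    [[0,0,0],[0,0,0],255],
  ],
)

```text
clock: 11.53
position: [0.5917, -0.0093, 0.0751]
eef_rot: [180.0, 0.0, 0.0]
force: [0.7, -0.4, -0.0]
grip_width: -0.0002
grip_force: 0.0
```

```bash
python3 - <<'E'
from station import telemetry,camera
import cv2,numpy as np
print(telemetry.state()['position'],telemetry.state()['force'])
a=camera('scene')[130:220,185:305]
cv2.imwrite('pics/b.png',cv2.resize(cv2.cvtColor(a,cv2.COLOR_RGB2BGR),(720,540),interpolation=cv2.INTER_CUBIC))
E
```

```text
[ 0.59172846 -0.00928876  0.07510352] [ 0.68016575 -0.42685315 -0.00501264]
```

View pics/b.png

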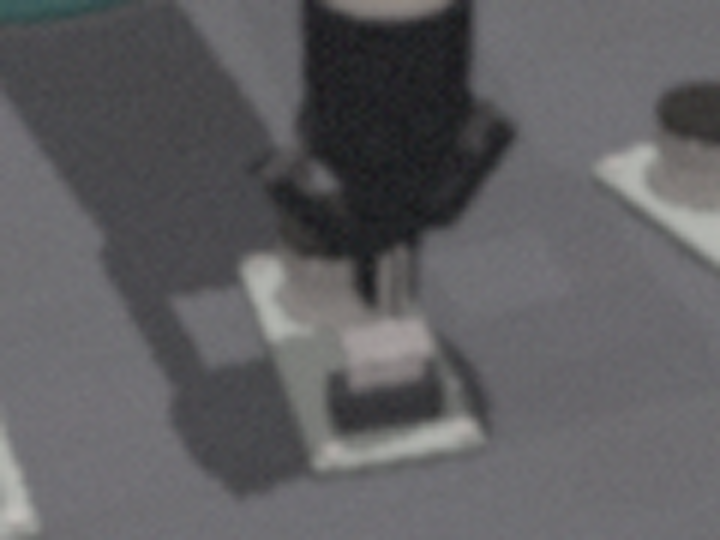

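The fingertips are above the middle tag, about (390,310) in the crop. I'll push it down in two stages.

arm_command(
  targets=[
    [[0,0,8],[0,0,0],255],
    [[0,0,6],[0,0,0],255],
    [[0,0,3],[0,0,0],255],
    [[0,0,3],[0,0,0],255],
    [[0,0,3],[0,0,0],255],
    [[0,0,3],[0,0,0],255],
    [[0,0,2],[0,0,0],255],
    [[0,0,0],[0,0,0],255],
    [[0,0,0],[0,0,0],255],
  ],
)

```text
clock: 12.33
position: [0.592, -0.0082, 0.0468]
eef_rot: [-180.0, 0.0, 0.1]
force: [0.5, 0.3, -0.9]
grip_width: 0.0001
grip_force: 0.0
```

arm_command(
  targets=[
    [[0,0,2],[0,0,0],255],
    [[0,0,2],[0,0,0],255],
    [[0,0,0.5],[0,0,0],255],
    [[0,0,0],[0,0,0],255],
    [[0,0,0],[0,0,0],255],
  ],
)

```text
clock: 12.75
position: [0.5923, -0.0082, 0.043]
eef_rot: [-180.0, -0.0, 0.1]
force: [-2.3, 0.8, 7.6]
grip_width: -0.0
grip_force: 3.6
```

arm_command(
  targets=[
    [[0,0,0.7],[0,0,0],255],
    [[0,0,0],[0,0,0],255],
    [[0,0,0],[0,0,0],255],
  ],
)

```text
clock: 13.0
position: [0.5924, -0.0082, 0.0429]
eef_rot: [-180.0, -0.1, 0.1]
force: [-5.3, 1.0, 13.6]
grip_width: -0.0
grip_force: 6.9
```

The tag is against its stop: 13.6 N with no further travel, at 43 mm. I'll retreat and check.

arm_command(
  targets=[
    [[0,0,-4],[0,0,0],255],
    [[0,0,-10],[0,0,0],255],
    [[0,0,-20],[0,0,0],255],
    [[0,0,-30],[0,0,0],255],
    [[0,0,-30],[0,0,0],255],
    [[0,0,-30],[0,0,0],255],
    [[0,0,-30],[0,0,0],255],
    [[-15,0,-15],[0,0,0],255],
    [[-25,0,0],[0,0,0],255],
    [[-25,0,0],[0,0,0],255],
    [[-15,0,0],[0,0,0],255],
    [[0,0,0],[0,0,0],255],
    [[0,0,0],[0,0,0],255],
  ],
)

```text
clock: 14.08
position: [0.5119, -0.0084, 0.2117]
eef_rot: [180.0, -0.1, 0.1]
force: [0.1, -0.7, -0.0]
grip_width: 0.0
grip_force: 0.0
```

```bash
python3 - <<'E'
from station import telemetry,camera
import cv2
print(telemetry.state()['position'],telemetry.state()['force'])
a=camera('scene')[115:265,140:340]
cv2.imwrite('pics/d.png',cv2.resize(cv2.cvtColor(a,cv2.COLOR_RGB2BGR),(800,600),interpolation=cv2.INTER_CUBIC))
E
```

```text
[ 0.51191167 -0.00840226  0.21168531] [ 0.05541522 -0.73031915 -0.02366351]
```

View pics/d.png

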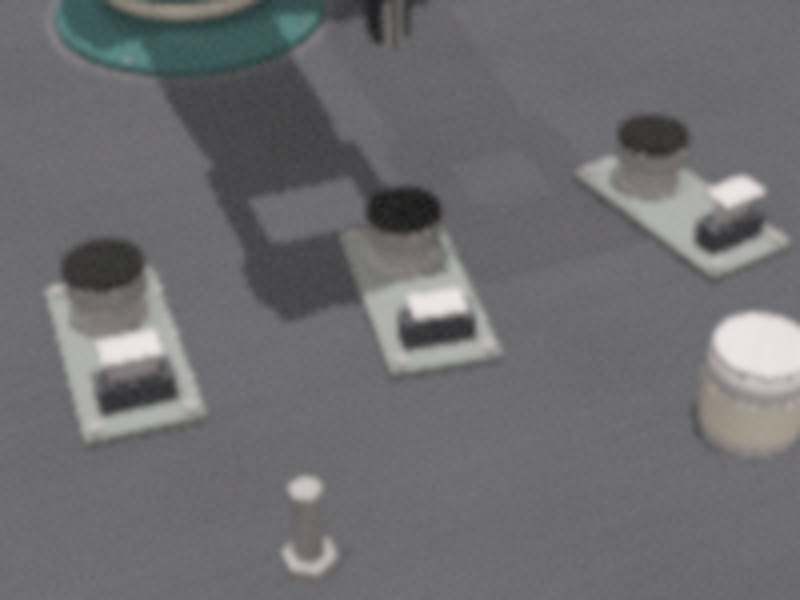

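The middle tag at (437,305) sits low on its block. The outer tags at (130,348) and (737,192) are still up, and the pads are free.

```bash
python3 -c "from station import env; print(env.close_job())"
```

```text
the job is handed in; nothing more can be done
None
```

I pressed the pads left to right and the middle one was the softest (about 2.8 N near half way, against 6.1 N left and 9.8 N right), so I pushed its tag down to its stop, left the other two up, moved the arm clear and handed in the job at about 14 s.

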